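# Put the washed burner crowns back on their own burners

### The job

The two burner crowns of the little gas hob have been washed and lie on the chopping board; put each one back on the burner it belongs to. They look alike, but each drops fully home, flat on its burner, only on the one whose electrode and locating stud match its notch and pocket, so try it there and turn it to and fro until it drops; if it will not, it belongs to the other burner. Leave both crowns home and released, and do not disturb the washing-up bottle, the brush or the tin.

Things in the scene. Friction and masses are not known exactly. Their poses are not given: they have to be found in the camera images.
- crown_a: one of two round burner crowns, aluminium with a black enamelled cap, alike from above; 240 g (may differ by a quarter), 34 mm tall. Origin: centre of its underside, z up. Underneath: a bore of diameter 50 mm, 12.5 mm deep, goes over the burner's cup, and a hidden blind pocket, 10 mm wide, 9 mm deep, for the stud, 95 degrees on from the notch, anticlockwise seen from above.
- crown_b: the other burner crown; the same in size, looks, weight, origin and bore, but its hidden stud pocket lies 145 degrees on from its notch, anticlockwise seen from above.
- crown_a_grip (a point): on the crown's axis, 24 mm above its underside: where to grip it. Here it is a plain round drum of diameter 60 mm, from the flange's top at 13 mm up to 34 mm. Below it the flange, diameter 80 mm, stands out 10 mm all round.
- crown_b_grip (a point): on the crown's axis, 24 mm above its underside: where to grip it. Here it is a plain round drum of diameter 60 mm, from the flange's top at 13 mm up to 34 mm. Below it the flange, diameter 80 mm, stands out 10 mm all round.
- crown_a_notch (a point): middle of the open notch in the rim of the crown's flange, at its own -x side, 32.5 mm from its axis, at its underside: the electrode goes in here. The notch is 10 mm wide and visible from above.
- crown_b_notch (a point): middle of the open notch in the rim of the crown's flange, at its own -x side, 32.5 mm from its axis, at its underside: the electrode goes in here. The notch is 10 mm wide and visible from above.
- seat_left (a point): centre of the hob's left burner (larger y), at the height where a crown's underside rests when home, 68 mm above the worktop; axes as the hob's. The seat is the flat top of a steel dish of diameter 86 mm; from it a mixing cup rises 12 mm (diameter 47 mm, its upper 3 mm tapered to 41 mm), and an electrode and a stud, each of diameter 6 mm, rise 7 mm, 32.5 mm from the centre.
- seat_right (a point): the same point of the right burner (smaller y), 190 mm from the left. On each burner the white electrode stands on the side of the knobs (the hob's -x), but the burner, held in a clamp, may be turned up to 0.3 rad either way; its steel stud stands 95 degrees on from the electrode, anticlockwise seen from above, on one burner and 145 on the other. Which is which changes and is not told.
- hob: two-burner steel table hob, fixed, 260 mm deep, 400 mm wide, top 60 mm high, two black knobs in front; pan supports taken off. Origin: on the worktop under its middle; x to its back, y to its left. A crown that does not match its burner, or is turned wrong, stays 7 mm up on electrode or stud; matching and turned right to about 3 degrees, it drops home.
- board: wooden chopping board, fixed, 340 x 240 mm, 22 mm thick; the crowns lie on it, upright. Origin: centre of its underside; its y axis runs along its length.
- washing_up: clear bottle of washing-up liquid with a red cap, 47 x 71 mm, 231 mm tall, right of the board. Origin: centre of its underside. Not to be disturbed.
- brush: green cleaning brush, 85 x 30 mm, 22 mm high, right of the board. Origin: centre of its underside. Not to be disturbed.
- tin_small: small food tin, diameter 76 mm, 58 mm tall, behind the board. Origin: centre of its underside. Not to be disturbed.

How it is judged:
At the end, for the whole second after the job is handed in: Each crown is home on a burner (which only its own allows): its underside within 3 mm of the seat's height, its centre within 5 mm of the burner's, tilted less than 0.05 rad, at rest and released (((horizontal distance between crown_a and seat_left below 0.005 m and z of crown_a in the frame of seat_left between -0.003 and 0.003 m) or (horizontal distance between crown_a and seat_right below 0.005 m and z of crown_a in the frame of seat_right between -0.003 and 0.003 m)) and ((horizontal distance between crown_b and seat_left below 0.005 m and z of crown_b in the frame of seat_left between -0.003 and 0.003 m) or (horizontal distance between crown_b and seat_right below 0.005 m and z of crown_b in the frame of seat_right between -0.003 and 0.003 m)) and angle between each of crown_a, crown_b's own z axis and vertical below 0.05 rad and linear speed of each of crown_a, crown_b below 0.02 m/s); the robot touches nothing.
It fails at once if the washing-up bottle is pushed more than 30 mm or tipped (distance of washing_up from where it was at the start of the episode above 0.03 m or angle between washing_up's own z axis and vertical above 0.35 rad).
It fails at once if the brush is pushed more than 30 mm (distance of brush from where it was at the start of the episode above 0.03 m).
It fails at once if the tin is pushed more than 30 mm or tipped (distance of tin_small from where it was at the start of the episode above 0.03 m or angle between tin_small's own z axis and vertical above 0.35 rad).
It also fails if it takes over 72 s, if anything falls off the work surface, if the arm or the gripper's body presses on something with over 40 N, if the wrist force passes 120 N, or if a joint passes its speed limit or range.

### The arm

A 6-joint arm with a two-finger parallel gripper is mounted at the origin on a cart in front of the work surface, level with it; the furniture and walls round the work are solid. World frame = base frame: x ahead of the robot, y to its left, z up, the work surface at z = 0. Lengths are in m, angles in rad, forces in N, time in s.
With the tool pointing down it reaches from about 0.3 to 0.825 m from the base axis. Payload 5.4 kg.
Tool frame: the origin (TCP) lies at the very end of the fingers, on their centre line; the grasp point (between the pads) lies 19 mm behind it; z points along the fingers, y is the line along which they close (so a half turn about z gives the same grasp; the last joint's range is limited). The gripper opens to 92 mm and grips with 3 to 60 N. Pads are 20 mm wide; open, the fingers measure 128 mm over their backs; the gripper's body (75 mm by 189 mm) begins 69 mm behind the grasp point.
Start: joints at [1.055, 0.158, 1.597, -0, 1.386, -0.21], TCP at [0.173, 0.548, 0.215] pointing down, gripper open.
Joint ranges: [-2.91, 2.91], [-0.94, 2.29], [0.18, 2.7], [-1.29, 4.43], [0.17, 2.64], [-3, 3]. Speed limits (rad/s): [2.57, 2.57, 3.14, 3.14, 3.14, 3.14].

### API

Orientations are given as a rotation vector (axis times angle).
In Python, from workcell import bot gives the robot as it stands. Calls block until the motion is done:
- bot.goto(position, orientation): joint-space move of the TCP to a pose.
- bot.line_to(position, rot=None, max_speed=0.15): straight line of the TCP; rot=None keeps the orientation; max_speed is the mean speed in m/s.
- bot.set_joints(angles): joint-space move.
- bot.set_gripper(opening, newtons=None): opening from 0.0 (shut) to 1.0 (fully open); newtons is the grip in N (None keeps the last); returns when the fingers have stopped.
- bot.hold(seconds).
- bot.inverse_kinematics(position, orientation): joint angles nearest the present ones, or None.
- bot.read_camera(name): name is "side" or "top"; returns a dict with "pixels" (420x560x3 uint8, blue, green, red), "fx", "fy", "cx", "cy" (pixels), "R" (3x3) and "t" (3): a world point X has camera coordinates R X + t. Camera axes: x right, y down, z forward; pixel columns grow to the right and rows downward; lengths in m; the calibration is good to about 2 mm. A picture is of the moment at which its call begins. There is no depth.
A pose or a line that the arm cannot do raises bot.MotionError and nothing moves.
- bot.job_done(): hands the job in; it is judged then, once.
Readings, each from a call of its own:
- bot.current_clock(): time.
- bot.current_joints(): joint angles.
- bot.current_joint_vel(): joint speeds.
- bot.current_effort(): joint torques, N m.
- bot.current_ee_pos(): TCP position.
- bot.current_tool_rot(): TCP orientation.
- bot.current_contact_force(): force on the tool from outside, world axes, zero at the start.
- bot.current_ft_torque(): the same for the moment, N m.
- bot.current_opening(): opening from 0.0 (shut) to 1.0 (fully open).
- bot.current_grip_force(): force on a finger pad.
Only numpy, scipy, OpenCV 4.12 (cv2) and the standard library are available. Lean on these libraries where they do the work, as an engineer would, in place of code of your own. Each camera call takes 0.05 s, during which the arm holds its last target. There are 200 camera calls.

## Working session

There is one attempt and no reset: what is moved stays moved. The work goes in short steps, each a Python script; the robot and the scene stay as the last script left them, time stands still between calls to the robot, and variables do not carry over. Pictures are saved under pics/ and viewed, at most 10 in all, crops included, and the job is handed in when it is done.

```bash
mkdir -p pics; ls
python3 - <<'E'
from workcell import bot
import cv2
for n in("top","side"):
    c=bot.read_camera(n); cv2.imwrite(f"pics/{n}0.png",c["pixels"])
    print(n,c["fx"],c["fy"],c["cx"],c["cy"],c["R"],c["t"])
print(bot.current_clock(),bot.current_tool_rot())
E
```

```text
pics
top 423.9517947468503 423.9517947468503 279.298399064315 209.00626563939997 [[-0.02357714 -0.99892995 -0.03978785]
 [-0.98816046  0.02932127 -0.15059606]
 [ 0.15160155  0.03576616 -0.98779439]] [-0.03976111  0.58527091  1.11114339]
side 412.26297028002443 412.26297028002443 287.0159349865144 211.57415029553945 [[ 0.98818541 -0.1532551   0.00157385]
 [-0.09802049 -0.63986148 -0.7622134 ]
 [ 0.11782014  0.75305389 -0.64732392]] [-0.59216339  0.07156203  1.37659014]
0.1 [-4.78334028e-01 -3.10440115e+00  2.45242730e-03]
```

View pics/top0.png

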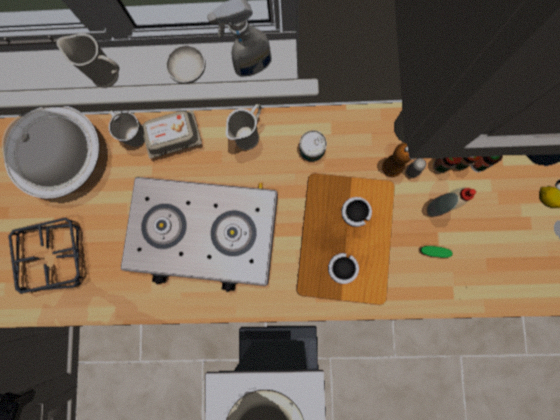

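View pics/side0.png

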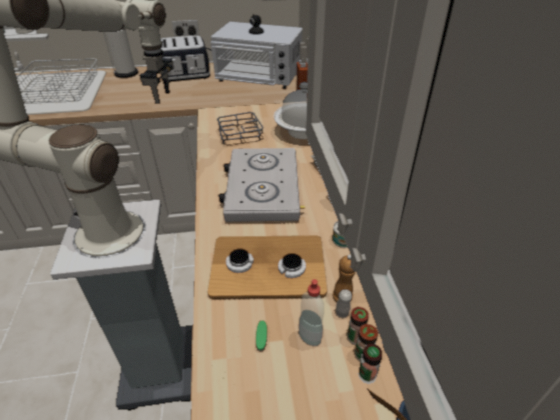

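The top view shows the left and right burners near (162,225) and (233,232). The crowns are near (357,211) and (343,268), the brush at (436,252), the bottle at (450,203) and the tin at (313,146). The side view shows the same: burners at (263,161) and (262,191), crowns at (239,260) and (292,264). Next I'll zoom in on these.

Run:
```python
from workcell import bot
import cv2,numpy as np
I={}
for n in("top","side"):
    I[n]=np.mean([bot.read_camera(n)["pixels"].astype(float) for _ in range(6)],0)
    np.save(n+".npy",I[n])
def crop(n,u,v,h=18):
    c=np.clip(I[n][v-h:v+h,u-h:u+h],0,255).astype(np.uint8)
    return cv2.resize(c,(200,200),interpolation=cv2.INTER_CUBIC)
T=[(162,225),(233,232),(357,211),(343,268)]
S=[(263,161),(262,191),(292,264),(239,260)]
o=np.vstack([np.hstack([crop("top",*p,24 if i<2 else 18) for i,p in enumerate(T)]),np.hstack([crop("side",*p,20) for p in S])])
cv2.imwrite("pics/crops.png",o)
print(bot.current_clock())
```

```text
0.7
```

View pics/crops.png

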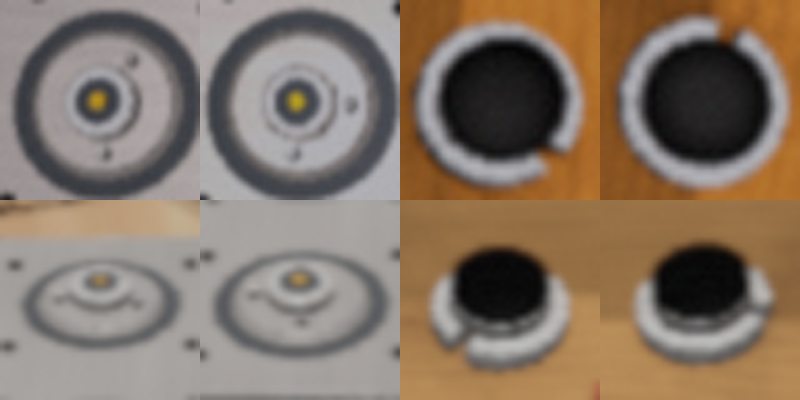

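The crops show each burner's two pins. Left burner: electrode at the bottom, stud at upper right, about 145° on. Right burner: electrode at the bottom, stud at the right, about 95° on. So the left burner takes crown_b and the right takes crown_a. The notches face lower right on the far crown and upper right on the near one. Now I'll measure them.

```bash
cat > vis.py <<'E'
import numpy as np,cv2
from workcell import bot
def ray(c,uv):
    R,t=np.array(c["R"]),np.array(c["t"]); uv=np.atleast_2d(uv).astype(float)
    d=np.c_[(uv[:,0]-c["cx"])/c["fx"],(uv[:,1]-c["cy"])/c["fy"],np.ones(len(uv))]
    return -R.T@t, d@R
def plane(c,uv,z):
    o,d=ray(c,uv); return o+d*((z-o[2])/d[:,2])[:,None]
def tri(c1,p1,c2,p2):
    (o1,d1),(o2,d2)=ray(c1,p1),ray(c2,p2); d1,d2=d1[0],d2[0]
    s=np.linalg.lstsq(np.c_[d1,-d2],o2-o1,rcond=None)[0]
    a,b=o1+s[0]*d1,o2+s[1]*d2
    return (a+b)/2,np.linalg.norm(a-b)
def big(img,u,v,h,k=8):
    return cv2.resize(np.clip(img[v-h:v+h,u-h:u+h],0,255).astype(np.uint8),None,fx=k,fy=k,interpolation=cv2.INTER_CUBIC)
def blob(img,u,v,h,f,k=8):
    """ellipse of the mask's contour nearest the crop's middle, in image pixels"""
    m=f(big(img,u,v,h,k)).astype(np.uint8)
    cs=[c for c in cv2.findContours(m,cv2.RETR_EXTERNAL,cv2.CHAIN_APPROX_NONE)[0] if cv2.contourArea(c)>k*k*8]
    c=min(cs,key=lambda c:np.hypot(*(np.array(cv2.minEnclosingCircle(c)[0])-h*k)))
    (x,y),ax,an=cv2.fitEllipse(cv2.convexHull(c))
    return np.array([(x+.5)/k-.5+u-h,(y+.5)/k-.5+v-h]),np.array(ax)/k
E
cat > meas.py <<'E'
from vis import *
C={n:bot.read_camera(n) for n in("top","side")}; I={n:np.load(n+".npy") for n in C}
dark=lambda b:b.max(2)<75
for nm,t,s in(("P",(357,211),(292,264)),("Q",(343,268),(239,260))):
    (a,aa),(b,ba)=blob(I["top"],*t,18,dark),blob(I["side"],*s,18,dark)
    X,e=tri(C["top"],a,C["side"],b); print(nm,"cap",a,aa,b,ba,X.round(4),round(e,4),"plane",plane(C["top"],a,.056)[0].round(4),plane(C["side"],b,.056)[0].round(4))
    print("  dia",aa.mean()/C["top"]["fx"]*(np.array(C["top"]["R"])@X+C["top"]["t"])[2])
    c=plane(C["top"],a,.056)[0]
    u,v=np.meshgrid(np.arange(t[0]-20,t[0]+21,.25),np.arange(t[1]-20,t[1]+21,.25))
    px=cv2.remap(I["top"].astype(np.float32),u.astype(np.float32),v.astype(np.float32),cv2.INTER_CUBIC)
    P=plane(C["top"],np.c_[u.ravel(),v.ravel()],.035)-c; r=np.hypot(P[:,0],P[:,1]); th=np.degrees(np.arctan2(P[:,1],P[:,0]))
    k=(r>.033)&(r<.038); h=[px.reshape(-1,3)[k&(abs(th-q)<2.5),0].mean() for q in range(-180,180,5)]
    print("  blue by angle",np.round(h).astype(int)); w=np.clip(np.median(h)-20-np.array(h),0,None); q=np.radians(np.arange(-180,180,5))
    print("  notch deg",np.degrees(np.angle((w*np.exp(1j*q)).sum())))
yel=lambda b:(b[...,2].astype(int)-b[...,0]>45)
for nm,t,s in(("L",(161,225),(263,160)),("R",(232,232),(262,191))):
    a,_=blob(I["top"],*t,8,yel); b,_=blob(I["side"],*s,4 if 0 else 8,lambda b:(b[...,2].astype(int)-b[...,0]>25))
    X,e=tri(C["top"],a,C["side"],b); print(nm,"jet",a,b,X.round(4),round(e,4))
    for n,p in(("top",t),("side",s)):
        im=I[n]; h=28; B=big(im,*p,h); m=(B.max(2)<130).astype(np.uint8)
        # ring hole: inner contour of the dark ring
        cs,hi=cv2.findContours(m,cv2.RETR_CCOMP,cv2.CHAIN_APPROX_NONE)
        for c,q in zip(cs,hi[0]):
            if q[3]>=0 and cv2.contourArea(c)>64*200:
                (x,y),ax,_=cv2.fitEllipse(c); g=np.array([(x+.5)/8-.5+p[0]-h,(y+.5)/8-.5+p[1]-h])
                print("   hole",n,g.round(2),np.array(ax)/8,plane(C[n],g,.068)[0].round(4))
E
python3 meas.py
python3 - <<'E'
import numpy as np,cv2
from vis import *
I={n:np.load(""+n+".npy") for n in("top","side")}
f=lambda n,p,h:cv2.resize(big(I[n],*p,h,16),(400,300 if 0 else 300))
o=np.vstack([np.hstack([cv2.resize(big(I[n],*p,16,12),(300,300)) for p in q]) for n,q in(("top",[(161,225),(232,232)]),("side",[(263,162),(262,193)]))])
o=np.clip((o.astype(float)-60)*1.5,0,255).astype(np.uint8)
cv2.imwrite("pics/burn.png",o)
E
```

```text
P cap [357.04916954 210.57835388] [22.12037086 22.85497665] [291.57164001 260.8508625 ] [15.53025627 19.36725235] [ 0.572  -0.2641  0.0522] 0.0005 plane [ 0.5717 -0.2635  0.056 ] [ 0.5711 -0.2677  0.056 ]
  dia 0.06030438336265618
  blue by angle [153 161 156 150 154 156 157 129  66  34  59 123 167 168 161 158 154 148
 137 120 108 106 107  90  90  84  79  81  76  75  80  81  95 114 121 130
 135 135 151 162 168 167 166 170 172 173 169 169 171 165 161 160 163 162
 161 159 161 156 146 146 138 137 148 151 144 143 146 147 152 148 144 151]
  notch deg -69.41539322838752
Q cap [343.57904625 267.80262947] [22.36004639 22.80906868] [238.79843712 256.43134308] [15.97219753 19.65303612] [ 0.4204 -0.2213  0.0506] 0.0016 plane [ 0.4212 -0.2207  0.056 ] [ 0.4197 -0.2265  0.056 ]
  dia 0.05950100269027851
  blue by angle [177 177 175 175 174 171 167 166 162 163 161 159 157 156 150 153 150 144
 149 151 152 143 144 148 151 152 151 163 164 134  66  31  47 111 162 172
 175 174 174 170 163 165 167 173 167 158 155 156 160 156 156 166 165 147
 144 152 162 160 161 159 162 163 154 153 160 163 166 169 171 172 175 175]
  notch deg -23.969496006653795Traceback (most recent call last):
  File "meas.py", line 17, in <module>
    a,_=blob(I["top"],*t,8,yel); b,_=blob(I["side"],*s,4 if 0 else 8,lambda b:(b[...,2].astype(int)-b[...,0]>25))
                                     ~~~~^^^^^^^^^^^^^^^^^^^^^^^^^^^^^^^^^^^^^^^^^^^^^^^^^^^^^^^^^^^^^^^^^^^^^^^^
  File "vis.py", line 20, in blob
    c=min(cs,key=lambda c:np.hypot(*(np.array(cv2.minEnclosingCircle(c)[0])-h*k)))
ValueError: min() iterable argument is empty
```

View pics/burn.png

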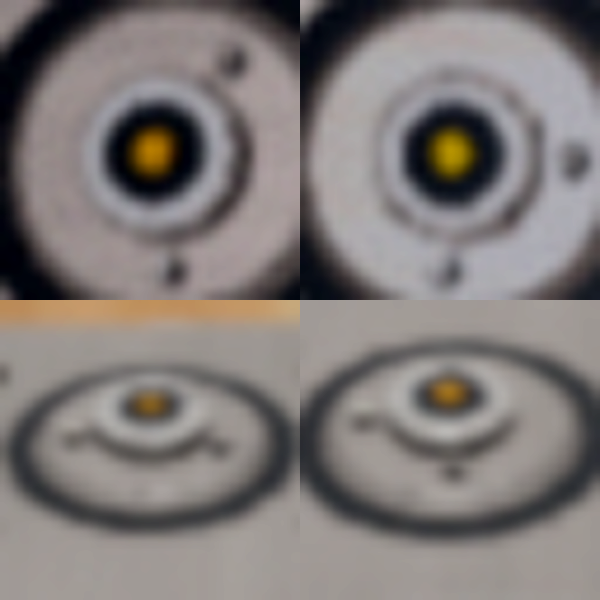

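The enlarged burner view shows these pins (crop pixels). Left burner: electrode at (168,271), stud at (230,62). Right burner: electrode at (442,271), stud at (571,160). The cups are centred near (155,156) and (452,155). The crown notches are at about -135° and -24° in the world frame. Now the burner centres and angles.

```bash
sed -i 's/-b\[...,0\]>25)/-b[...,0]>12)/; s/,4 if 0 else 8,/,5,/; s/\*64\*200/X/' meas.py; sed -i 's/m=(B.max(2)<130)/m=(B.max(2)<(105 if n=="top" else 125))/' meas.py
cat >> meas.py <<'E'
pins={"L":((161,225),(168,271),(230,62),0),"R":((232,232),(442,271),(571,160),300)}
for nm,(p,e,s,off) in pins.items():
    f=lambda q,o=off:np.array([(q[0]-o+.5)/9.375-.5+p[0]-16,(q[1]+.5)/9.375-.5+p[1]-16])
    E,S=plane(C["top"],f(e),.074)[0],plane(C["top"],f(s),.074)[0]
    cup,ax=blob(I["top"],*p,8,lambda b:b.max(2)<95) 
    c=plane(C["top"],cup,.080)[0]
    for q in(E,S):
        d=(q-c)[:2]; print(nm,"cup",c.round(4),ax,"pin",q[:2].round(4),"r",np.hypot(*d).round(4),"deg",np.degrees(np.arctan2(d[1],d[0])).round(1))
E
python3 meas.py | grep -v blue
```

```text
P cap [357.04916954 210.57835388] [22.12037086 22.85497665] [291.57164001 260.8508625 ] [15.53025627 19.36725235] [ 0.572  -0.2641  0.0522] 0.0005 plane [ 0.5717 -0.2635  0.056 ] [ 0.5711 -0.2677  0.056 ]
  dia 0.06030438336265618
 137 120 108 106 107  90  90  84  79  81  76  75  80  81  95 114 121 130
 135 135 151 162 168 167 166 170 172 173 169 169 171 165 161 160 163 162
 161 159 161 156 146 146 138 137 148 151 144 143 146 147 152 148 144 151]
  notch deg -69.41539322838752
Q cap [343.57904625 267.80262947] [22.36004639 22.80906868] [238.79843712 256.43134308] [15.97219753 19.65303612] [ 0.4204 -0.2213  0.0506] 0.0016 plane [ 0.4212 -0.2207  0.056 ] [ 0.4197 -0.2265  0.056 ]
  dia 0.05950100269027851
 149 151 152 143 144 148 151 152 151 163 164 134  66  31  47 111 162 172
 175 174 174 170 163 165 167 173 167 158 155 156 160 156 156 166 165 147
 144 152 162 160 161 159 162 163 154 153 160 163 166 169 171 172 175 175]
  notch deg -23.969496006653795
L jet [160.89666176 224.70531654] [262.56114864 156.57486725] [0.5446 0.2569 0.0848] 0.0009
   hole top [163.25 225.61] [34.1301651  35.44459152] [0.5445 0.2558 0.068 ]
R jet [231.71858883 231.87928677] [261.42674112 186.19014907] [0.5203 0.0691 0.085 ] 0.0012
   hole top [233.05 232.77] [35.06746674 35.50158691] [0.5201 0.0681 0.068 ]
L cup [0.5455 0.2582 0.08  ] [9.31800365 9.99087429] pin [0.5122 0.2555] r 0.0334 deg -175.3
L cup [0.5455 0.2582 0.08  ] [9.31800365 9.99087429] pin [0.5714 0.2387] r 0.0325 deg -37.0
R cup [0.5209 0.0698 0.08  ] [9.30259991 9.66497993] pin [0.4888 0.0736] r 0.0323 deg 173.1
R cup [0.5209 0.0698 0.08  ] [9.30259991 9.66497993] pin [0.5191 0.037 ] r 0.0328 deg -93.2
```

```bash
cat > h.py <<'E'
import numpy as np
from workcell import bot
from scipy.spatial.transform import Rotation as Ro
P=(.5717,-.2635,-135.);Q=(.4212,-.2207,-24.);L=(.5452,.2575,-178.5);R=(.5206,.0693,172.4)
def down(deg): return (Ro.from_euler("z",deg,degrees=True)*Ro.from_euler("x",180,degrees=True)).as_rotvec()
def yaw():
    x=Ro.from_rotvec(bot.current_tool_rot()).as_matrix()[:,0]; return np.degrees(np.arctan2(x[1],x[0]))
E
python3 - <<'E'
from h import *
print(yaw())
for n,p in dict(P=P,Q=Q,L=L,R=R).items():
    for d in range(-180,180,30):
        q=bot.inverse_kinematics([p[0],p[1],.15],down(d)); print(n,d,None if q is None else np.round(q,2))
E
```

```text
162.48054126669112
P -180 [-0.62  0.35  1.5   0.    1.29 -2.19]
P -150 [-0.62  0.35  1.5  -0.    1.29 -2.72]
P -120 None
P -90 [-0.62  0.35  1.5  -0.    1.29  2.52]
P -60 [-0.62  0.35  1.5  -0.    1.29  1.99]
P -30 [-0.62  0.35  1.5  -0.    1.29  1.47]
P 0 [-0.62  0.35  1.5  -0.    1.29  0.95]
P 30 [-0.62  0.35  1.5  -0.    1.29  0.42]
P 60 [-0.62  0.35  1.5  -0.    1.29 -0.1 ]
P 90 [-0.62  0.35  1.5   0.    1.29 -0.62]
P 120 [-0.62  0.35  1.5   0.    1.29 -1.15]
P 150 [-0.62  0.35  1.5   0.    1.29 -1.67]
Q -180 [-0.74 -0.04  1.94 -0.    1.25 -2.31]
Q -150 [-0.74 -0.04  1.94 -0.    1.25 -2.83]
Q -120 [-0.74 -0.04  1.94 -0.    1.25  2.93]
Q -90 [-0.74 -0.04  1.94 -0.    1.25  2.4 ]
Q -60 [-0.74 -0.04  1.94 -0.    1.25  1.88]
Q -30 [-0.74 -0.04  1.94 -0.    1.25  1.36]
Q 0 [-0.74 -0.04  1.94 -0.    1.25  0.83]
Q 30 [-0.74 -0.04  1.94 -0.    1.25  0.31]
Q 60 [-0.74 -0.04  1.94  0.    1.25 -0.21]
Q 90 [-0.74 -0.04  1.94  0.    1.25 -0.74]
Q 120 [-0.74 -0.04  1.94  0.    1.25 -1.26]
Q 150 [-0.74 -0.04  1.94  0.    1.25 -1.78]
L -180 [ 0.24  0.28  1.58  0.    1.28 -1.33]
L -150 [ 0.24  0.
[... 256 characters left out ...]
24  0.28  1.58 -0.    1.28  1.29]
L 60 [ 0.24  0.28  1.58 -0.    1.28  0.76]
L 90 [ 0.24  0.28  1.58 -0.    1.28  0.24]
L 120 [ 0.24  0.28  1.58 -0.    1.28 -0.28]
L 150 [ 0.24  0.28  1.58  0.    1.28 -0.81]
R -180 [-0.1   0.09  1.8   0.    1.25 -1.67]
R -150 [-0.1   0.09  1.8   0.    1.25 -2.19]
R -120 [-0.1   0.09  1.8   0.    1.25 -2.72]
R -90 None
R -60 [-0.1   0.09  1.8  -0.    1.25  2.52]
R -30 [-0.1   0.09  1.8  -0.    1.25  2.  ]
R 0 [-0.1   0.09  1.8  -0.    1.25  1.47]
R 30 [-0.1   0.09  1.8  -0.    1.25  0.95]
R 60 [-0.1   0.09  1.8  -0.    1.25  0.43]
R 90 [-0.1   0.09  1.8  -0.    1.25 -0.1 ]
R 120 [-0.1   0.09  1.8   0.    1.25 -0.62]
R 150 [-0.1   0.09  1.8   0.    1.25 -1.15]
```

```bash
cat >> h.py <<'E'
F=lambda:np.round(bot.current_contact_force(),1)
def say(*a): print(round(bot.current_clock(),2),*a,"ee",np.round(bot.current_ee_pos(),4),"F",F(),"open",round(bot.current_opening(),3),"grip",round(bot.current_grip_force(),1))
def pick(c,yw,z=.037):
    bot.goto([c[0],c[1],.09],down(yw-90)); bot.line_to([c[0],c[1],z],max_speed=.1)
    bot.set_gripper(0.,6); say("centred"); bot.set_gripper(.9)
    bot.line_to([c[0],c[1],z],down(yw)); bot.set_gripper(0.,40); say("gripped")
    bot.line_to([c[0],c[1],.13],max_speed=.2); say("lifted")
E
python3 - <<'E'
from h import *
say("start"); pick(P,100)
y=100+(R[2]-P[2])-360; print("yaw",y)
bot.goto([R[0],R[1],.112],down(y)); say("over R")
bot.line_to([R[0],R[1],.092],max_speed=.05); say("down")
E
```

```text
0.9 start ee [0.1731 0.5483 0.2146] F [-0.1  0.3 -0.5] open 1.002 grip 0.0
5.36 centred ee [ 0.5719 -0.2637  0.0374] F [-0.1 -0.1  1.3] open 0.651 grip 6.0
8.07 gripped ee [ 0.5718 -0.2635  0.037 ] F [ 0.4  0.7 -0.2] open 0.644 grip 40.0
8.68 lifted ee [ 0.5708 -0.263   0.1286] F [-0.2 -0.1 -2.7] open 0.643 grip 40.0
yaw 47.39999999999998
9.98 over R ee [0.5206 0.0687 0.1115] F [-0.1  0.3 -2.2] open 0.647 grip 40.0
10.53 down ee [0.5204 0.0692 0.0917] F [-0.   0.2 -2.3] open 0.641 grip 40.0
```

```bash
cat >> h.py <<'E'
def feel(c,z0=.092,fmax=8,zmin=.082):
    """lower 1 mm at a time till it bears; returns the height"""
    z=z0
    while z>zmin:
        z-=.001; bot.line_to([c[0],c[1],z],max_speed=.05)
        if bot.current_contact_force()[2]>fmax: break
    return z
def wiggle(c,y,zc,offs,home=.0855,fpush=None):
    """turn to and fro at pressing height zc; report heights, follow any drop"""
    for o in offs:
        bot.line_to([c[0],c[1],zc],down(y+o),max_speed=.05)
        f=bot.current_contact_force(); t=bot.current_ft_torque(); print(o,round(bot.current_clock(),2),"z",round(bot.current_ee_pos()[2],4),"f",np.round(f,1),"m",np.round(t,2))
        if f[2]<3: return o
E
python3 - <<'E'
from h import *
y=47.4
z=feel(R); say("contact",z)
if z>.083: print(wiggle(R,y,z,[2,4,6,3,0,-3,-6]))
E
```

```text
13.03 contact 0.08199999999999999 ee [0.5207 0.0693 0.0828] F [-5.  -0.3  4.8] open 0.647 grip 40.0
```

Crown P went down to TCP z 0.083, the home height, with almost no force. So it is very likely crown_a, home on the right burner. I'll release it, back off and check by camera.

Run:
```python
from h import *; from vis import *
bot.set_gripper(.9); say("released")
bot.line_to([R[0],R[1],.13],max_speed=.2); bot.goto([Q[0],Q[1],.13],down(40)); say("away")
C={n:bot.read_camera(n) for n in("top","side")}
S=C["side"]
o=np.hstack([cv2.resize(big(C["top"]["pixels"],232,232,24),(300,300)),cv2.resize(big(S["pixels"],262,191,24),(300,300))])
cv2.imwrite("pics/a.png",o)
a,ax=blob(C["top"]["pixels"],232,230,20,lambda b:b.max(2)<75); b,bx=blob(S["pixels"],262,187,18,lambda b:b.max(2)<75)
X,e=tri(C["top"],a,S,b);print(a,ax,b,bx,X,e,plane(C["top"],a,.102),plane(S,b,.102))
```

```text
13.56 released ee [0.5207 0.0693 0.082 ] F [ 0.3 -0.7  0.8] open 0.898 grip 0.0
15.12 away ee [ 0.4213 -0.2198  0.1295] F [ 0.4 -0.2  0.8] open 0.9 grip 0.0
[231.49476814 231.43965721] [22.60997772 22.77308273] [261.59355545 183.68214417] [11.44532776 16.21345711] [0.52071365 0.06789776 0.09657495] 0.00023060882630041412 [[0.52027149 0.06707851 0.102     ]] [[0.52001941 0.06054573 0.102     ]]
```

View pics/a.png

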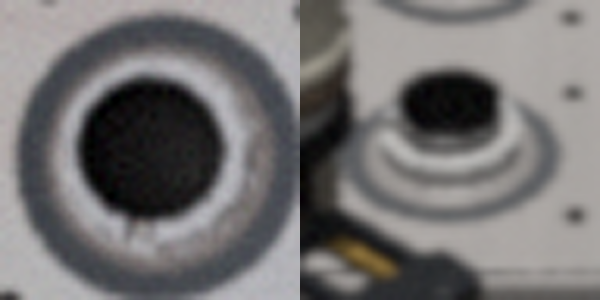

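The picture shows crown P flat on the right burner, with its cap centre at top pixel (231.5,231.4) and the electrode in its notch. The cap is 44–46 mm higher than the caps on the board. Home would be 46 mm and resting on a pin 53 mm, so it is home. Next, crown Q to the left burner.

Run:
```python
from h import *
pick(Q,130); y=130+(L[2]-Q[2])
bot.goto([L[0],L[1],.15],down(y)); bot.line_to([L[0],L[1],.092],max_speed=.08); say("over L",y)
z=feel(L); say("contact",z)
if z>.083: print(wiggle(L,y,z,[2,4,6,8,4,0,-2,-4,-6,-8]))
```

```text
16.66 centred ee [ 0.4214 -0.2208  0.0375] F [-1.   0.4  4.2] open 0.651 grip 6.0
19.37 gripped ee [ 0.4211 -0.2207  0.037 ] F [-0.2 -1.  -0.1] open 0.646 grip 40.0
19.98 lifted ee [ 0.4205 -0.22    0.1287] F [-0.8  0.3 -3. ] open 0.648 grip 40.0
23.93 over L -24.5 ee [0.5456 0.2576 0.0925] F [-0.5 -0.1 -2.5] open 0.643 grip 40.0
26.43 contact 0.08199999999999999 ee [0.5452 0.2577 0.0828] F [-3.8  2.3  5.1] open 0.645 grip 40.0
```

This one also dropped home at the first angle. I'll release it, withdraw and check both crowns.

Run:
```python
from h import *; from vis import *
bot.set_gripper(.9); say("released")
bot.line_to([L[0],L[1],.16],max_speed=.2); bot.goto([.40,-.2,.25],down(40)); bot.hold(.3); say("away")
C={n:bot.read_camera(n) for n in("top","side")}; T,S=C["top"],C["side"]
dk=lambda b:b.max(2)<75
for t,s in(((161,224),(262,153)),((232,230),(262,184))):
    a,ax=blob(T["pixels"],*t,20,dk); b,bx=blob(S["pixels"],*s,14,dk); X,e=tri(T,a,S,b); print(a,b,X.round(4),round(e,4),plane(T,a,.102)[0].round(4))
cv2.imwrite("pics/b.png",np.hstack([cv2.resize(big(T["pixels"],161,225,24),(300,300)),cv2.resize(big(S["pixels"],262,165,34),(300,300))]))
```

```text
26.96 released ee [0.5452 0.2573 0.0818] F [0.2 0.3 0.8] open 0.902 grip 0.0
29.62 away ee [ 0.4002 -0.1997  0.2499] F [ 0.1  0.  -0.6] open 0.902 grip 0.0
[159.92986488 224.15365791] [262.81892395 153.87607384] [0.5452 0.2553 0.0976] 0.0005 [0.5444 0.2539 0.102 ]
[231.4703331  231.45847893] [255.78544617 179.16865158] [0.5097 0.0639 0.1217] 0.017 [0.5202 0.0671 0.102 ]
```

View pics/b.png

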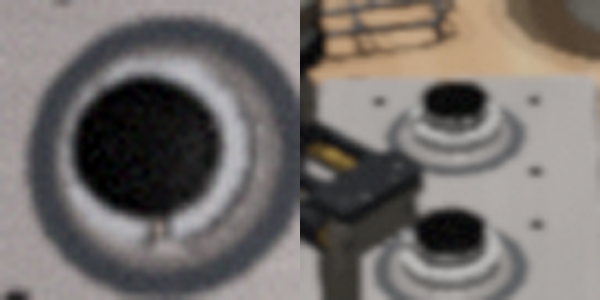

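The picture shows the left crown flat on its dish with the electrode in its notch (top pixel (160,224)). Its cap height is 0.0976 against 0.0966 for the right crown, so both are home. The last right-hand triangulation is invalid because the gripper blocked the side view (17 mm ray miss), but its top pixel has not moved.

```bash
python3 -c "
from workcell import bot
print(bot.job_done(), bot.current_clock())"
```

```text
the job is handed in; nothing more can be done
the job is handed in; nothing more can be done
```

Both crowns are home and released, the far one on the right burner and the near one on the left; the job was handed in at about 30 s, and the judge's verdict was not shown.

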